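# Roll the jar back onto its cork strip

### The job

The clear glass jar is lying on its side on the bare maple shelf, where it could roll off. With fingertips on the top of the jar, roll it along the shelf, in as many strokes as you like, until it lies still along the middle of the thin cork strip, then let go of it and stay clear. Only roll it from above: do not grip it, lift it or shove it by its side, and leave the clothespins, the dish and the brush where they are.

Things in the scene. Friction and masses are not known exactly. Their poses are not given: they have to be found in the camera images.
- jar: clear glass jar, lying, wooden pegs packed inside, about 0.4 kg. Origin on its axis, mid length of the straight body (80 mm diameter, x -50 to +47 mm), 40 mm above the shelf; its top is 80 mm above the shelf. x: along the axis to the cap; y, z turn as it rolls. Rolls freely without slipping under a fingertip pressed on top, advancing half as far as the fingertip; let go at low speed it stops within mm
- cap_end (a point): middle of the outer face of the jar's aluminium twist cap, on the jar's axis; the cap is 73 mm in diameter, 20 mm long and clears the shelf
- strip: cork strip stuck flat on the shelf, 210 x 50 mm, 1.2 mm thick, no obstacle to rolling; 130 to 190 mm to the left or right of the jar and about parallel to it. Origin at the centre of its underside, on the shelf's top; x along its length, y across it
- shelf: flat maple shelf board, 440 x 1300 mm, 20 mm thick, fixed; its top is at z = 20 mm. Origin at the centre of its underside
- dish: white ceramic dish, 110 mm across, 30 mm high, on the other side of the jar from the strip; origin at the centre of its underside. A bystander
- pin_a: wooden spring clothespin lying flat, 75 x 14 x 10 mm; origin at the centre of its underside, x along its length. A bystander
- pin_b: wooden spring clothespin lying flat, 75 x 14 x 10 mm; origin at the centre of its underside, x along its length. A bystander
- pin_c: wooden spring clothespin lying flat, 75 x 14 x 10 mm; origin at the centre of its underside, x along its length. A bystander
- pin_d: wooden spring clothespin lying flat, 75 x 14 x 10 mm; origin at the centre of its underside, x along its length. A bystander
- brush: orange plastic stain brush lying on its bristles, 160 mm long, 34 mm wide, 27 mm high; origin at the centre of its underside, x along it towards the head. A bystander, beside a flat aluminium lever latch, 120 mm long and 26 mm high, fixed to the shelf
There are look-alikes about, which are no part of the job. Leave any green look-alike of the jar alone.

How it is judged (in metres and radians):
On the way, in this order (a step that is already met when the one before it is completed fails the run):
1. a fingertip presses on the jar from above (contact force between the fingers and jar above 0.3 N and height (world z) of the grasp point above 0.1 m), for 0.05 s.
2. the jar has turned by more than 115 degrees about its axis, so it rolls and does not slide (angle between jar's own z axis and vertical above 2 rad), for 0.05 s.
At the end, for the whole second after the job is handed in: The jar lies on its side at rest, untouched, its axis within 15 mm of the strip's long midline, within 50 mm of the strip's middle lengthwise and within 15 degrees of parallel to it; clothespins, dish and brush are within 20 mm of where they were (y of jar in the frame of strip between -0.015 and 0.015 m and x of jar in the frame of strip between -0.05 and 0.05 m and angle between the x axis of jar and the x axis of strip, either way round below 0.26 rad and height (world z) of jar between 0.056 and 0.064 m and linear speed of jar below 0.01 m/s and angular speed of jar below 0.25 rad/s and distance of each of dish, pin_a, pin_b, pin_c, pin_d, brush from where it was at the start of the episode below 0.02 m).
It fails at once if the jar is lifted off the shelf or tipped (height (world z) of jar above 0.07 m or angle between jar's own x axis and vertical below 1.35 rad or angle between jar's own x axis and vertical above 1.79 rad).
It fails at once if the jar is pushed by its side (fingers low beside it) instead of by its top (contact force between the fingers and jar above 1 N and height (world z) of the grasp point below 0.092 m).
It fails at once if a clothespin, the dish or the brush is moved by more than 20 mm (distance of any of dish, pin_a, pin_b, pin_c, pin_d, brush from where it was at the start of the episode above 0.02 m).
It also fails if it takes over 64 s, if anything falls off the work surface, if the arm or the gripper's body presses on something with over 40 N, if the wrist force passes 120 N, or if a joint passes its speed limit or range.

### The arm

A 7-joint arm with a two-finger parallel gripper is mounted at the origin on the work surface. World frame = base frame: x ahead of the robot, y to its left, z up, the work surface at z = 0. Lengths are in m, angles in degrees, forces in N, time in s.
With the tool pointing down it reaches from about 0.425 to 0.95 m from the base axis. Payload 4.7 kg.
Tool frame: the origin (TCP) lies on the centre line of the jaws, within the pads' length; the fingertips stand 11 mm ahead of it and the grasp point (between the pads) lies 8 mm behind it (arm.tips_ahead is the z of the fingertips in the tool frame, in m); z points along the fingers, y is the line along which they close (so a half turn about z gives the same grasp; the last joint's range is limited). The gripper opens to 85 mm and grips with 20 to 120 N. Pads are 22 mm wide; open, the fingers measure 114 mm over their backs; the gripper's body (76 mm by 85 mm) begins 54 mm behind the grasp point. The pads swing forward as they close: fully open they stand 13 mm farther back than shut.
Start: joints at [-65.483, 26.849, -2.785, 87.806, 1.381, 65.374, -4.715], TCP at [0.298, 0.606, 0.242] pointing down, gripper open.
Joint ranges: [-148.3, 148.3], [-19.14, 114.17], [-79.39, 73.82], [5.75, 140.21], [-59.74, 239.74], [12.07, 113.84], [-152.46, 152.46]. Speed limits (degrees/s): [147.25, 147.25, 180, 180, 180, 180, 180].

### API

Orientations are given as [roll, pitch, yaw] about the fixed x, y, z axes, in that order (R = Rz(yaw) Ry(pitch) Rx(roll)).
In Python, from rig import arm gives the robot as it stands.
- The arm moves only by the tool step_arm, never from a script. Its argument "moves" is a list of rows, each an object with "fingers": the opening in per cent of the stroke, from 0 (shut) to 100 (fully open); "linear": the shift along the tool's x, y, z each as a share of 0.03 m, from -1 to 1, a list of three; "turn": the turn about the tool's z as a share of 45 degrees, from -1 to 1. In form: [{"fingers": fingers, "linear": [x, y, z], "turn": turn}, ...]. A call has 1 to 5 rows; each row shifts and turns the commanded pose from where the row before left it, along the tool's axes as they then stand; what a row does not reach is not made up. A row lasts 1/8 s, in which the tool goes at most 62.5 mm and 10.7 degrees, less where a joint would pass 70% of its speed; a pose out of reach is approached as far as the arm can. A call with a number of a shift or a turn outside -1 to 1 is refused whole. A call with a gripper value outside its range is refused whole. The fingers move at their own pace and stop on an object; "grip_force" is the grip in N (left out, the last holds). Time passes only in rows, so rows that do not move let the fingers close. It gives the time, the measured TCP pose, the force, the opening and the grip force at its end, in the units of the state.
- arm.sense(): the state, without advancing time (a new reading comes with each control period).
- arm.read_camera(name): name is "scene" or "top" or "wrist"; returns a dict with "img" (480x640x3 uint8, red, green, blue), "vfov" (degrees; the focal length in pixels is half the picture's height over the tangent of half this angle, whatever the lens; pixels are square), "cx", "cy" (the principal point, pixels), "k1" (the pictures are not rectified: a ray, as slopes to the right and down, at radius r is drawn at 1 + k1 r^2 times it, then the intrinsics apply), "R" (3x3) and "t" (3): a world point X has camera coordinates R X + t; the wrist camera has in their place "T_tool_cam" (4x4, takes a point from camera to tool coordinates, whose origin is the TCP and whose axes are the flange's). Camera axes: x right, y down, z forward; pixel columns grow to the right and rows downward; lengths in m; the calibration is good to about 2 mm. A picture is of the moment at which its call begins: read the wrist's pose just before it. There is no depth.
- arm.hand_in(): hands the job in; it is judged then, once.
The state is a dict: "t": time; "qpos": joint angles; "joint_velocities": joint speeds; "effort": joint torques, N m; "eef_pos": TCP position; "tool_rot": TCP orientation; "wrist_force": force on the tool from outside, world axes, zero at the start; "moment": the same for the moment, N m; "opening": finger opening in m; "grip_force": force on a finger pad.
Only numpy, scipy, OpenCV 4.12 (cv2) and the standard library are available. Lean on these libraries where they do the work, as an engineer would, in place of code of your own. Each camera call takes 0.05 s, during which the arm holds its last target. There are 200 camera calls.

## Working session

There is one attempt and no reset: what is moved stays moved. The work goes in short steps, Python scripts to look and compute and a tool call to move; the robot and the scene stay as the last step left them, time stands still between calls to the robot, and variables do not carry over. Pictures are saved under pics/ and viewed, at most 10 in all, crops included, and the job is handed in when it is done.

Besides the shell and the picture viewer there is one more tool, called after ">>>" as a command line: name --argument value ..., lists and objects as JSON in quotes. step_arm: Moves the arm, as the interface text tells. Its arguments: {"type":"object","properties":{"moves":{"type":"array"},"grip_force":{"type":"number"}},"required":["moves"]}

```bash
mkdir -p pics
cat > h.py <<'E'
import numpy as np, cv2
from rig import arm
def px2w(c,u,v,z):
    f=240/np.tan(np.radians(c['vfov'])/2)
    K=np.array([[f,0,c['cx']],[0,f,c['cy']],[0,0,1]])
    n=cv2.undistortPoints(np.array([[[u,v]]],float),K,np.array([c['k1'],0,0,0,0]))[0,0]
    R=np.array(c['R']);t=np.array(c['t']);C=-R.T@t;d=R.T@np.array([n[0],n[1],1])
    return C+d*(z-C[2])/d[2]
def w2px(c,X):
    f=240/np.tan(np.radians(c['vfov'])/2)
    p=np.array(c['R'])@np.array(X)+np.array(c['t']);n=p[:2]/p[2]
    return n*(1+c['k1']*(n@n))*f+[c['cx'],c['cy']]
def snap(name,fn):
    c=arm.read_camera(name);cv2.imwrite(fn,c['img'][:,:,::-1]);return c
E
python3 - <<'E'
from h import *
for n in('top','scene'):
    c=snap(n,f'pics/{n}0.png');print(n,c['vfov'],c['k1'],-np.array(c['R']).T@c['t'])
print(arm.sense())
E
```

```text
top 55.26940869938058 -0.021123227923824008 [0.3638068  0.02358833 0.90712664]
scene 49.38921897917523 -0.0970561337494086 [ 1.28604741 -0.64983928  0.72352013]
{'t': 0.1, 'qpos': array([-65.48318994,  26.89401595,  -2.78429697,  87.86714887,
         1.38090386,  65.37603561,  -4.7162522 ]), 'joint_velocities': array([ 0.03676562, -0.03694764, -0.03983946, -0.11809634,  0.01252903,
        0.08107038, -0.12836139]), 'effort': array([ 6.60355308e-04, -5.11513925e+01, -4.72653459e-02, -2.38391215e+01,
        1.07829054e-02,  4.35706475e-03,  8.15524714e-06]), 'eef_pos': array([0.29748928, 0.60533804, 0.2413487 ]), 'tool_rot': array([-1.79896421e+02,  3.73392145e-03,  1.53828236e+02]), 'wrist_force': array([ 0.04567756, -0.21988355,  0.20580169]), 'moment': array([-0.03723743, -0.0185182 , -0.0089217 ]), 'grip_force': 0.0, 'opening': 0.0855967118432111}
```

View pics/top0.png

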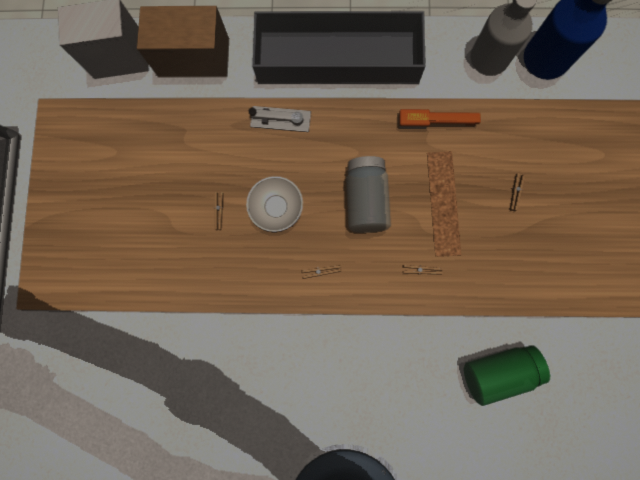

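View pics/scene0.png

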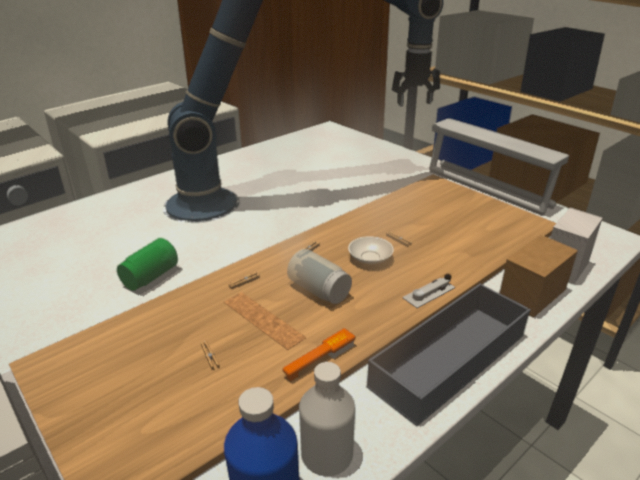

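The top view shows the jar at about (367,195) with its cap pointing up (+x). The cork strip is at about (443,204), corners roughly (428,152), (451,151), (460,255), (435,256). The dish is at (275,204), on the other side of the jar. The scene view agrees, and the path from jar to strip is clear.

```bash
cat > fit.py <<'E'
from h import *
def strip(c):
    P=np.array([px2w(c,u,v,.0212)[:2] for u,v in [(428,152),(451,151),(460,255),(435,256)]])
    return P
def jarpts(x,y,yaw):
    a=np.radians(yaw);d=np.array([np.cos(a),np.sin(a),0]);n=np.array([-d[1],d[0],0]);o=np.array([x,y,.06])
    th=np.linspace(0,2*np.pi,48);P=[]
    for s,r in((-.05,.04),(.047,.04),(.055,.0365),(.075,.0365)):
        P+= [o+d*s+r*(np.cos(t)*n+np.sin(t)*np.array([0,0,1])) for t in th]
    return np.array(P)
def draw(c,x,y,yaw,fn,box=(300,130,200,150)):
    k=4;X,Y,W,H=box
    im=cv2.resize(c['img'][Y:Y+H,X:X+W,::-1],None,fx=k,fy=k,interpolation=cv2.INTER_CUBIC)
    q=np.array([w2px(c,p) for p in jarpts(x,y,yaw)])
    for part in (q[:96],q[96:]):
        h=cv2.convexHull(((part-[X,Y]+.5)*k).astype(np.int32));cv2.polylines(im,[h],True,(0,255,0),1)
    cv2.imwrite(fn,im)
E
python3 - <<'E'
from fit import *
c=arm.read_camera('top')
P=strip(c);print(P,P.mean(0))
d=(P[0]+P[1]-P[2]-P[3])/2;print('strip yaw',np.degrees(np.arctan2(d[1],d[0])),np.linalg.norm(d))
a=px2w(c,366.5,165,.06);b=px2w(c,367.5,225,.06);print(a,b)
o=px2w(c,367.5,198,.06);print(o)
draw(c,o[0],o[1],2,'pics/fit0.png')
E
```

```text
[[ 0.68128105 -0.16332688]
 [ 0.68370119 -0.20936043]
 [ 0.47392348 -0.22112142]
 [ 0.47151059 -0.17270549]] [ 0.57760408 -0.19162855]
strip yaw 2.8844983908711677 0.21004020296091486
[ 0.6407453  -0.03738438  0.06      ] [ 0.52414145 -0.03913526  0.06      ]
[ 0.5760603  -0.03919826  0.06      ]
```

View pics/fit0.png

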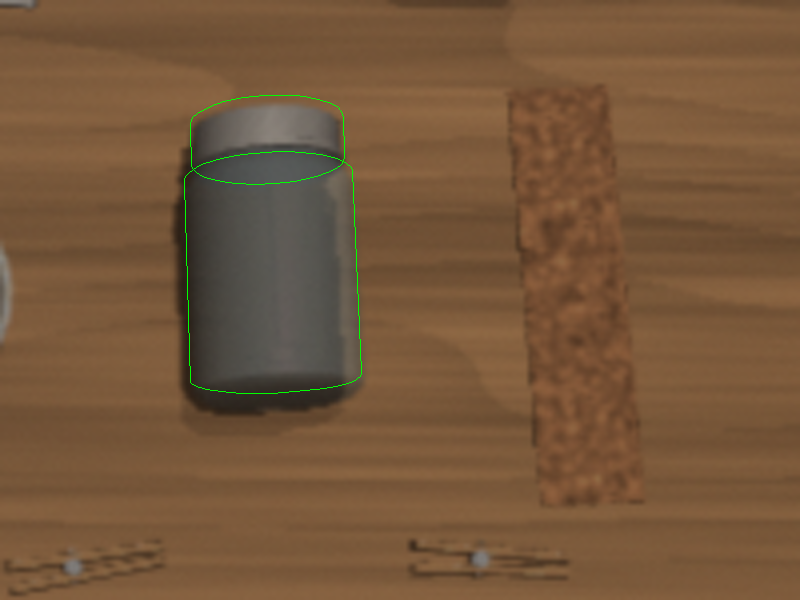

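The fit is close: jar at about (0.572, -0.039) with yaw about 2.3°, strip at (0.578, -0.192) with yaw 2.9°. The jar needs to roll about 153 mm in -y. I'll turn the tool so the half-open fingers lie along the jar axis.

>>> step_arm --moves '[{"fingers": 55,"linear": [0,0,0],"turn": 0.227},{"fingers": 55,"linear": [0,0,0],"turn": 0.227},{"fingers": 55,"linear": [0,0,0],"turn": 0.227},{"fingers": 55,"linear": [0,0,0],"turn": 0.227},{"fingers": 55,"linear": [0,0,0],"turn": 0.227}]'

```text
t: 0.78
eef_pos: [0.2975, 0.6056, 0.2419]
tool_rot: [-180.0, 0.0, 102.4]
wrist_force: [-0.1, -0.1, 0.6]
opening: 0.0467
grip_force: 0.0
```

>>> step_arm --moves '[{"fingers": 55,"linear": [0,0,0],"turn": 0.227},{"fingers": 55,"linear": [0,0,0],"turn": 0}]'

```text
t: 1.02
eef_pos: [0.2974, 0.6057, 0.2419]
tool_rot: [-180.0, 0.0, 92.7]
wrist_force: [-0.1, 0.2, -0.3]
opening: 0.047
grip_force: 0.0
```

Run:
```python
from rig import arm
s=arm.sense();print(s['t'],s['eef_pos'],s['tool_rot'],s['opening'],arm.tips_ahead,s['wrist_force'])
```

```text
1.025 [0.29739479 0.60571961 0.24191682] [-1.79995604e+02  4.64639526e-02  9.26693454e+01] 0.046964351349789234 0.011 [-0.09173952  0.18768767 -0.32133713]
```

>>> step_arm --moves '[{"fingers": 55,"linear": [-0.97,0.37,0],"turn": 0},{"fingers": 55,"linear": [-0.97,0.37,0],"turn": 0},{"fingers": 55,"linear": [-0.97,0.37,0],"turn": 0},{"fingers": 55,"linear": [-0.97,0.37,0],"turn": 0},{"fingers": 55,"linear": [-0.97,0.37,0],"turn": 0}]'

```text
t: 1.65
eef_pos: [0.3599, 0.4619, 0.2422]
tool_rot: [-180.0, 0.0, 92.7]
wrist_force: [0.2, 0.0, 0.6]
opening: 0.0474
grip_force: 0.0
```

>>> step_arm --moves '[{"fingers": 55,"linear": [-0.97,0.37,0],"turn": 0},{"fingers": 55,"linear": [-0.97,0.37,0],"turn": 0},{"fingers": 55,"linear": [-0.97,0.37,0],"turn": 0},{"fingers": 55,"linear": [-0.97,0.37,0],"turn": 0},{"fingers": 55,"linear": [-0.97,0.37,0],"turn": 0}]'

```text
t: 2.28
eef_pos: [0.4217, 0.319, 0.2423]
tool_rot: [180.0, -0.0, 92.7]
wrist_force: [-1.0, -0.1, -1.1]
opening: 0.047
grip_force: 0.0
```

>>> step_arm --moves '[{"fingers": 55,"linear": [-0.97,0.37,0],"turn": 0},{"fingers": 55,"linear": [-0.97,0.37,0],"turn": 0},{"fingers": 55,"linear": [-0.97,0.37,0],"turn": 0},{"fingers": 55,"linear": [-0.97,0.37,0],"turn": 0},{"fingers": 55,"linear": [-0.97,0.37,0],"turn": 0}]'

```text
t: 2.9
eef_pos: [0.4836, 0.1762, 0.2423]
tool_rot: [180.0, -0.0, 92.7]
wrist_force: [-0.4, 0.5, -0.2]
opening: 0.047
grip_force: 0.0
```

>>> step_arm --moves '[{"fingers": 55,"linear": [-0.97,0.37,0],"turn": 0},{"fingers": 55,"linear": [-0.97,0.37,0],"turn": 0},{"fingers": 55,"linear": [-0.97,0.37,0],"turn": 0},{"fingers": 55,"linear": [-0.97,0.37,0],"turn": 0},{"fingers": 55,"linear": [-0.97,0.37,0],"turn": 0}]'

```text
t: 3.52
eef_pos: [0.5455, 0.0334, 0.2423]
tool_rot: [180.0, -0.0, 92.7]
wrist_force: [-0.1, 0.6, 0.0]
opening: 0.0473
grip_force: 0.0
```

>>> step_arm --moves '[{"fingers": 55,"linear": [-0.97,0.37,0],"turn": 0},{"fingers": 55,"linear": [-0.97,0.37,0],"turn": 0},{"fingers": 55,"linear": [0,0,0],"turn": 0},{"fingers": 55,"linear": [0,0,0],"turn": 0}]'

```text
t: 4.03
eef_pos: [0.5697, -0.0221, 0.242]
tool_rot: [-180.0, -0.0, 92.7]
wrist_force: [-0.3, 0.0, -0.5]
opening: 0.0467
grip_force: 0.0
```

>>> step_arm --moves '[{"fingers": 55,"linear": [0,0,1],"turn": 0},{"fingers": 55,"linear": [0,0,1],"turn": 0},{"fingers": 55,"linear": [0,0,1],"turn": 0},{"fingers": 55,"linear": [0,0,1],"turn": 0},{"fingers": 55,"linear": [0,0,0.1],"turn": 0}]'

```text
t: 4.65
eef_pos: [0.5682, -0.0212, 0.1174]
tool_rot: [-179.7, -0.0, 92.7]
wrist_force: [-0.1, 0.4, 0.4]
opening: 0.0469
grip_force: 0.0
```

>>> step_arm --moves '[{"fingers": 55,"linear": [0,0,0.07],"turn": 0},{"fingers": 55,"linear": [0,0,0.07],"turn": 0},{"fingers": 55,"linear": [0,0,0.0],"turn": 0}]'

```text
t: 5.03
eef_pos: [0.5705, -0.0228, 0.1159]
tool_rot: [179.9, -0.0, 92.6]
wrist_force: [-1.2, 0.1, -0.3]
opening: 0.0469
grip_force: 0.0
```

Run:
```python
from h import *
snap('scene','pics/s1.png')
im=cv2.imread('pics/s1.png')[200:320,230:390];cv2.imwrite('pics/s1c.png',cv2.resize(im,None,fx=4,fy=4,interpolation=cv2.INTER_CUBIC))
```

```text
(no output)
```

View pics/s1c.png

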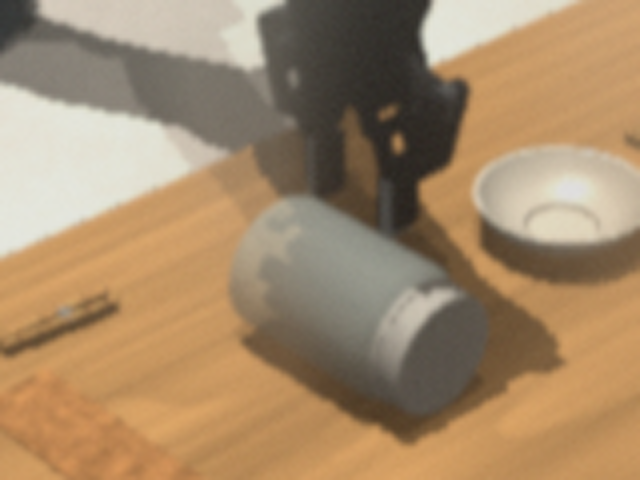

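The fingers hang just above the jar's top, on its dish side, and are well inside the body length. I'll lower slowly until contact.

>>> step_arm --moves '[{"fingers": 55,"linear": [0,0,0.1],"turn": 0},{"fingers": 55,"linear": [0,0,0],"turn": 0}]'

```text
t: 5.32
eef_pos: [0.5699, -0.0229, 0.1119]
tool_rot: [-180.0, -0.0, 92.5]
wrist_force: [0.3, -0.0, -0.3]
opening: 0.047
grip_force: 0.0
```

>>> step_arm --moves '[{"fingers": 55,"linear": [0,0,0.1],"turn": 0},{"fingers": 55,"linear": [0,0,0],"turn": 0}]'

```text
t: 5.58
eef_pos: [0.5698, -0.0229, 0.1088]
tool_rot: [-180.0, -0.0, 92.5]
wrist_force: [0.2, 0.3, -0.2]
opening: 0.0474
grip_force: 0.0
```

>>> step_arm --moves '[{"fingers": 55,"linear": [0,0,0.07],"turn": 0},{"fingers": 55,"linear": [0,0,0],"turn": 0}]'

```text
t: 5.82
eef_pos: [0.5702, -0.0228, 0.1075]
tool_rot: [180.0, -0.0, 92.5]
wrist_force: [-1.4, -0.1, 4.2]
opening: 0.0471
grip_force: 2.2
```

Contact at TCP z = 0.1075 with 4 N. First stroke.

>>> step_arm --moves '[{"fingers": 55,"linear": [-0.1,0,0.04],"turn": 0},{"fingers": 55,"linear": [-0.3,0,0],"turn": 0},{"fingers": 55,"linear": [-0.3,0,0],"turn": 0},{"fingers": 55,"linear": [-0.3,0,0],"turn": 0}]'

```text
t: 6.32
eef_pos: [0.5718, -0.0538, 0.1083]
tool_rot: [179.9, -0.0, 92.5]
wrist_force: [-5.4, -0.1, 17.6]
opening: 0.0468
grip_force: 8.7
```

Run:
```python
from h import *
s=arm.sense();print(s['eef_pos'],s['wrist_force'])
snap('scene','pics/s2.png')
im=cv2.imread('pics/s2.png')[200:320,210:370];cv2.imwrite('pics/s2c.png',cv2.resize(im,None,fx=4,fy=4,interpolation=cv2.INTER_CUBIC))
```

```text
[ 0.57181029 -0.0538288   0.10829693] [-5.40815729 -0.09434005 17.59961395]
```

View pics/s2c.png

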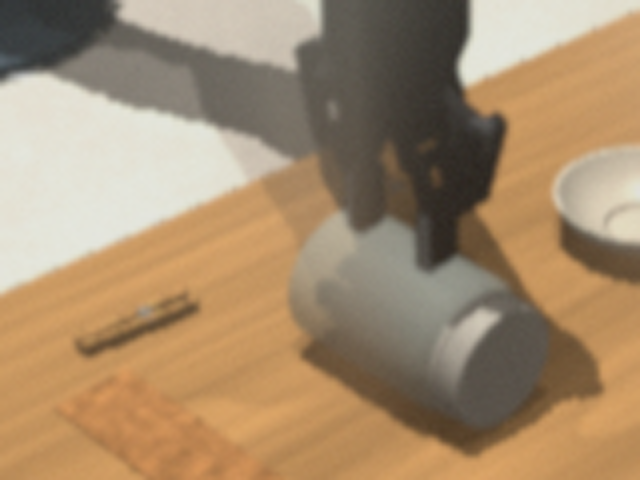

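It rolls: the finger has moved 31 mm and is now centred on the jar's top. I'll finish this stroke, then lift, go back and press again.

>>> step_arm --moves '[{"fingers": 55,"linear": [-0.3,0,0],"turn": 0},{"fingers": 55,"linear": [-0.3,0,0],"turn": 0},{"fingers": 55,"linear": [-0.3,0,0],"turn": 0},{"fingers": 55,"linear": [-0.15,0,0],"turn": 0},{"fingers": 55,"linear": [0,0,0],"turn": 0}]'

```text
t: 7.0
eef_pos: [0.5735, -0.0861, 0.1074]
tool_rot: [179.9, 0.1, 92.5]
wrist_force: [-2.0, -1.1, 9.1]
opening: 0.047
grip_force: 5.0
```

>>> step_arm --moves '[{"fingers": 55,"linear": [0,0,-0.5],"turn": 0},{"fingers": 55,"linear": [0.5,0,0],"turn": 0},{"fingers": 55,"linear": [0.55,0,0],"turn": 0},{"fingers": 55,"linear": [0,0,0.4],"turn": 0},{"fingers": 55,"linear": [0,0,0.1],"turn": 0}]'

```text
t: 7.62
eef_pos: [0.5716, -0.0517, 0.1061]
tool_rot: [-180.0, -0.1, 92.6]
wrist_force: [-4.1, 3.0, 22.4]
opening: 0.0467
grip_force: 11.2
```

>>> step_arm --moves '[{"fingers": 55,"linear": [-0.15,0,0],"turn": 0},{"fingers": 55,"linear": [-0.3,0,0],"turn": 0},{"fingers": 55,"linear": [-0.3,0,0],"turn": 0},{"fingers": 55,"linear": [-0.3,0,0],"turn": 0},{"fingers": 55,"linear": [-0.3,0,0],"turn": 0}]'

```text
t: 8.25
eef_pos: [0.5737, -0.0951, 0.1083]
tool_rot: [179.9, 0.0, 92.5]
wrist_force: [-5.5, 0.4, 21.3]
opening: 0.0472
grip_force: 10.6
```

>>> step_arm --moves '[{"fingers": 55,"linear": [-0.3,0,0],"turn": 0},{"fingers": 55,"linear": [-0.3,0,0],"turn": 0},{"fingers": 55,"linear": [-0.15,0,0],"turn": 0},{"fingers": 55,"linear": [0,0,0],"turn": 0}]'

```text
t: 8.75
eef_pos: [0.5749, -0.1186, 0.1076]
tool_rot: [179.9, 0.1, 92.4]
wrist_force: [-2.0, -0.9, 15.2]
opening: 0.0474
grip_force: 7.6
```

Run:
```python
from fit import *
s=arm.sense();print(s['eef_pos'],s['wrist_force'])
c=arm.read_camera('top');draw(c,.572,-.102,2.5,'pics/fit1.png',(340,130,200,150))
```

```text
[ 0.57490014 -0.11855757  0.10758168] [-1.97970777 -0.94693292 15.24295271]
```

View pics/fit1.png

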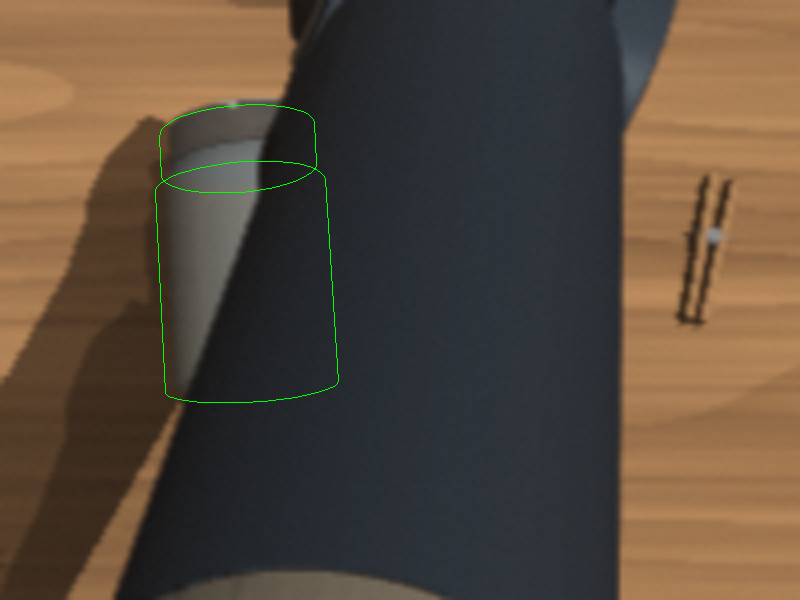

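The predicted outline matches, so the jar is at about y = -0.103 and on track. Third and fourth strokes.

>>> step_arm --moves '[{"fingers": 55,"linear": [0,0,-0.5],"turn": 0},{"fingers": 55,"linear": [0.5,0,0],"turn": 0},{"fingers": 55,"linear": [0.55,0,0],"turn": 0},{"fingers": 55,"linear": [0,0,0.4],"turn": 0},{"fingers": 55,"linear": [0,0,0.1],"turn": 0}]'

```text
t: 9.43
eef_pos: [0.5726, -0.0833, 0.1054]
tool_rot: [-179.9, -0.1, 92.6]
wrist_force: [-5.2, 3.2, 16.5]
opening: 0.0472
grip_force: 8.7
```

>>> step_arm --moves '[{"fingers": 55,"linear": [-0.15,0,0],"turn": 0},{"fingers": 55,"linear": [-0.3,0,0],"turn": 0},{"fingers": 55,"linear": [-0.3,0,0],"turn": 0},{"fingers": 55,"linear": [-0.3,0,0],"turn": 0},{"fingers": 55,"linear": [-0.3,0,0],"turn": 0}]'

```text
t: 10.05
eef_pos: [0.5747, -0.127, 0.1083]
tool_rot: [180.0, 0.0, 92.5]
wrist_force: [-6.4, -0.6, 20.9]
opening: 0.0469
grip_force: 10.2
```

>>> step_arm --moves '[{"fingers": 55,"linear": [-0.3,0,0],"turn": 0},{"fingers": 55,"linear": [-0.3,0,0],"turn": 0},{"fingers": 55,"linear": [-0.15,0,0],"turn": 0},{"fingers": 55,"linear": [0,0,0],"turn": 0}]'

```text
t: 10.55
eef_pos: [0.5759, -0.1503, 0.1079]
tool_rot: [179.9, 0.1, 92.4]
wrist_force: [-3.4, -1.3, 16.8]
opening: 0.0471
grip_force: 8.3
```

>>> step_arm --moves '[{"fingers": 55,"linear": [0,0,-0.5],"turn": 0},{"fingers": 55,"linear": [0.5,0,0],"turn": 0},{"fingers": 55,"linear": [0.55,0,0],"turn": 0},{"fingers": 55,"linear": [0,0,0.4],"turn": 0},{"fingers": 55,"linear": [0,0,0.1],"turn": 0}]'

```text
t: 11.18
eef_pos: [0.5735, -0.115, 0.1047]
tool_rot: [-179.9, -0.0, 92.6]
wrist_force: [-3.3, 2.1, 12.8]
opening: 0.0468
grip_force: 6.3
```

>>> step_arm --moves '[{"fingers": 55,"linear": [-0.15,0,0],"turn": 0},{"fingers": 55,"linear": [-0.3,0,0],"turn": 0},{"fingers": 55,"linear": [-0.3,0,0],"turn": 0},{"fingers": 55,"linear": [-0.3,0,0],"turn": 0},{"fingers": 55,"linear": [-0.3,0,0],"turn": 0}]'

```text
t: 11.8
eef_pos: [0.5758, -0.1588, 0.1083]
tool_rot: [180.0, 0.1, 92.5]
wrist_force: [-5.8, -0.1, 18.9]
opening: 0.0468
grip_force: 9.5
```

>>> step_arm --moves '[{"fingers": 55,"linear": [-0.3,0,0],"turn": 0},{"fingers": 55,"linear": [-0.3,0,0],"turn": 0},{"fingers": 55,"linear": [-0.2,0,0],"turn": 0},{"fingers": 55,"linear": [0,0,0],"turn": 0}]'

```text
t: 12.3
eef_pos: [0.5771, -0.1837, 0.1081]
tool_rot: [179.9, 0.1, 92.4]
wrist_force: [-3.9, -0.9, 16.8]
opening: 0.047
grip_force: 8.1
```

Run:
```python
from fit import *
s=arm.sense();print(s['t'],s['eef_pos'],s['wrist_force'])
c=arm.read_camera('scene');draw(c,.574,-.170,2.5,'pics/fit2.png',(200,210,200,150))
```

```text
12.3 [ 0.57711943 -0.18369     0.10806209] [-3.92036304 -0.90661494 16.81189584]
```

View pics/fit2.png

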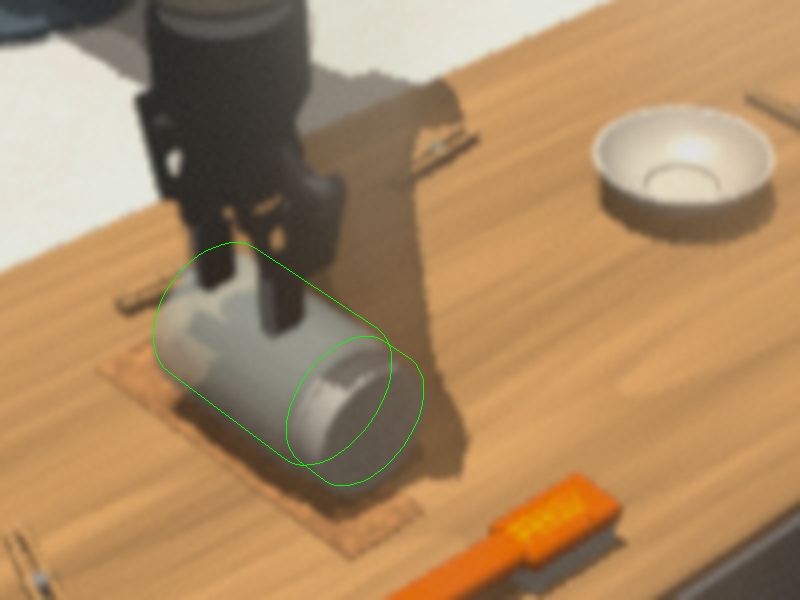

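The jar is at the strip's near half, about y = -0.171, and the cap is maybe 3 mm ahead of the model. Last stroke is about 20 mm of jar travel.

>>> step_arm --moves '[{"fingers": 55,"linear": [0,0,-0.5],"turn": 0},{"fingers": 55,"linear": [0.45,0,0],"turn": 0},{"fingers": 55,"linear": [0.45,0,0],"turn": 0},{"fingers": 55,"linear": [0,0,0.4],"turn": 0},{"fingers": 55,"linear": [0,0,0.1],"turn": 0}]'

```text
t: 12.98
eef_pos: [0.5758, -0.1523, 0.1055]
tool_rot: [-179.9, -0.1, 92.6]
wrist_force: [-3.5, 3.3, 17.1]
opening: 0.0471
grip_force: 8.7
```

>>> step_arm --moves '[{"fingers": 55,"linear": [-0.2,0,0],"turn": 0},{"fingers": 55,"linear": [-0.3,0,0],"turn": 0},{"fingers": 55,"linear": [-0.3,0,0],"turn": 0},{"fingers": 55,"linear": [-0.3,0,0],"turn": 0},{"fingers": 55,"linear": [-0.2,0,0],"turn": 0}]'

```text
t: 13.6
eef_pos: [0.5779, -0.195, 0.1083]
tool_rot: [179.9, 0.1, 92.5]
wrist_force: [-5.5, 0.9, 19.6]
opening: 0.0471
grip_force: 9.4
```

>>> step_arm --moves '[{"fingers": 55,"linear": [-0.1,0,0],"turn": 0},{"fingers": 55,"linear": [0,0,0],"turn": 0},{"fingers": 55,"linear": [0,0,0],"turn": 0}]'

```text
t: 13.98
eef_pos: [0.578, -0.1977, 0.1083]
tool_rot: [179.9, 0.1, 92.5]
wrist_force: [-4.0, -0.4, 19.2]
opening: 0.047
grip_force: 9.3
```

>>> step_arm --moves '[{"fingers": 55,"linear": [0,0,-0.3],"turn": 0},{"fingers": 55,"linear": [0,0,-0.8],"turn": 0},{"fingers": 55,"linear": [0,0,-1],"turn": 0},{"fingers": 55,"linear": [0,0,-1],"turn": 0},{"fingers": 55,"linear": [0,0,-1],"turn": 0}]'

```text
t: 14.6
eef_pos: [0.5771, -0.1953, 0.2287]
tool_rot: [-179.9, -0.0, 92.5]
wrist_force: [1.0, 0.7, 0.0]
opening: 0.0472
grip_force: 0.0
```

>>> step_arm --moves '[{"fingers": 55,"linear": [1,0,0],"turn": 0},{"fingers": 55,"linear": [1,0,0],"turn": 0},{"fingers": 55,"linear": [1,0,0],"turn": 0},{"fingers": 55,"linear": [1,0,0],"turn": 0},{"fingers": 55,"linear": [1,0,0],"turn": 0}]'

```text
t: 15.22
eef_pos: [0.5705, -0.0446, 0.2279]
tool_rot: [-179.9, 0.0, 92.5]
wrist_force: [-0.1, 0.5, -0.2]
opening: 0.047
grip_force: 0.0
```

>>> step_arm --moves '[{"fingers": 55,"linear": [1,0,0],"turn": 0},{"fingers": 55,"linear": [1,0,0],"turn": 0},{"fingers": 55,"linear": [1,0,0],"turn": 0},{"fingers": 55,"linear": [1,0,0],"turn": 0},{"fingers": 55,"linear": [1,0,0],"turn": 0}]'

```text
t: 15.85
eef_pos: [0.5639, 0.1052, 0.2279]
tool_rot: [-179.9, 0.0, 92.5]
wrist_force: [0.1, -1.0, -0.5]
opening: 0.0466
grip_force: 0.0
```

Run:
```python
from fit import *
c=arm.read_camera('top');draw(c,.574,-.192,2.5,'pics/fit3.png',(350,130,200,150))
```

```text
(no output)
```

View pics/fit3.png

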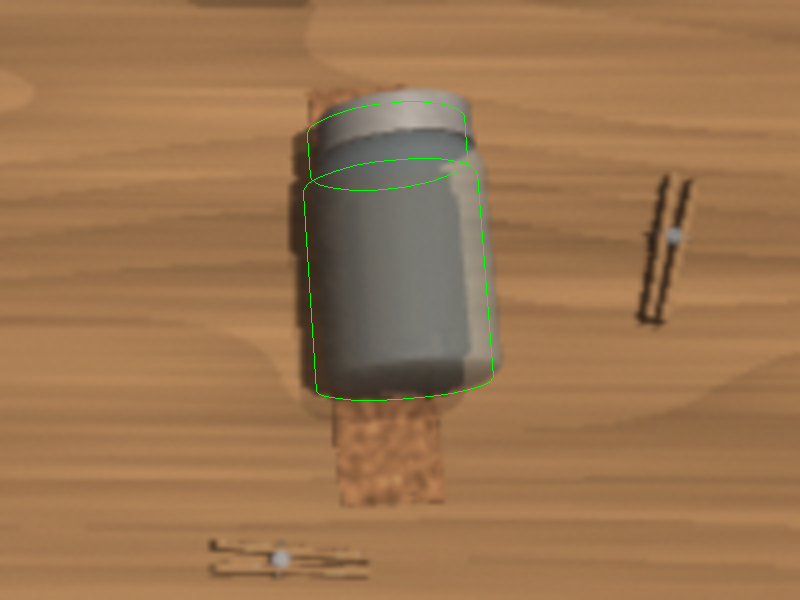

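The jar now lies on the strip, about 4 mm past its midline and about 2° off parallel, well within tolerance. The nearby pins haven't moved and the arm is clear.

```bash
python3 -c "
from rig import arm
print(arm.hand_in())"
```

```text
the job is handed in; nothing more can be done
None
```

I rolled the jar from above in five strokes onto the cork strip, let go and handed the job in; the last picture put it about 4 mm off the midline and 2° off parallel, but hand-in returned no verdict.

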